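Put the round pastry cutters away in their tray

TASK

Put the four round pastry cutters from the pastry board away in the green tray, each standing upright and fully home in the round well of its own size: the largest cutter in the largest well, and so on down to the smallest. Leave the square cutter and the upturned pudding mould standing where they are on the board.

Things in the scene. Friction and masses are not known exactly. Their poses are not given: they have to be found in the camera images.
- cutter_xl: the largest of four plain round pastry cutters: an open-ended upright steel ring, outer diameter 66 mm, wall 2.5 mm, height 50 mm. It stands with five other things on a fixed 12 mm thick light wooden pastry board, at least 25 mm free around it. Origin: centre of its lower edge, z along its axis, up. About 50 g.
- cutter_l: the second largest of four plain round pastry cutters: an open-ended upright steel ring, outer diameter 56 mm, wall 2.5 mm, height 50 mm. It stands with five other things on a fixed 12 mm thick light wooden pastry board, at least 25 mm free around it. Origin: centre of its lower edge, z along its axis, up. About 50 g.
- cutter_m: the third largest of four plain round pastry cutters: an open-ended upright steel ring, outer diameter 46 mm, wall 2.5 mm, height 50 mm. It stands with five other things on a fixed 12 mm thick light wooden pastry board, at least 25 mm free around it. Origin: centre of its lower edge, z along its axis, up. About 50 g.
- cutter_s: the smallest of four plain round pastry cutters: an open-ended upright steel ring, outer diameter 36 mm, wall 2.5 mm, height 50 mm. It stands with five other things on a fixed 12 mm thick light wooden pastry board, at least 25 mm free around it. Origin: centre of its lower edge, z along its axis, up. About 50 g.
- well_xl: the largest of four round wells, 94 mm apart in a 2 by 2 square in any order, in the fixed green tray (204 mm square, rim 20 mm above the worktop): a fixed white ring wall, inner diameter 82 mm, 3 mm thick, 12 mm high, for the 66 mm cutter. Origin: on its axis on the tray's floor (4 mm above the worktop), z up; the cutter's origin lies there when fully home.
- well_l: the second largest of four round wells, 94 mm apart in a 2 by 2 square in any order, in the fixed green tray (204 mm square, rim 20 mm above the worktop): a fixed white ring wall, inner diameter 72 mm, 3 mm thick, 12 mm high, for the 56 mm cutter. Origin: on its axis on the tray's floor (4 mm above the worktop), z up; the cutter's origin lies there when fully home.
- well_m: the third largest of four round wells, 94 mm apart in a 2 by 2 square in any order, in the fixed green tray (204 mm square, rim 20 mm above the worktop): a fixed white ring wall, inner diameter 62 mm, 3 mm thick, 12 mm high, for the 46 mm cutter. Origin: on its axis on the tray's floor (4 mm above the worktop), z up; the cutter's origin lies there when fully home.
- well_s: the smallest of four round wells, 94 mm apart in a 2 by 2 square in any order, in the fixed green tray (204 mm square, rim 20 mm above the worktop): a fixed white ring wall, inner diameter 52 mm, 3 mm thick, 12 mm high, for the 36 mm cutter. Origin: on its axis on the tray's floor (4 mm above the worktop), z up; the cutter's origin lies there when fully home.
- square_cutter: square steel cutter, an open-ended upright box of 54 mm side and 50 mm height, wall 2.5 mm, on the same board; it has no well and stays where it is. Origin: centre of its lower edge.
- mould: steel pudding mould standing upside down on the same board, solid closed top 40 mm across, widening to a 60 mm rim at the bottom, 50 mm high; not a cutter, it stays where it is. Origin: centre of its underside.
Things that resemble listed ones, but are neither listed nor needed, are in the scene too. What is shaped like the well_s but red or yellow is not meant.

How it is judged:
By the outcome, as a careful person would: the job done as asked, in the order asked, and still so for the second after the job is handed in, with the robot touching nothing.
It also fails if it takes over 99 s, if anything falls off the work surface, if the arm or the gripper's body presses on something with over 40 N, if the wrist force passes 120 N, or if a joint passes its speed limit or range.

ROBOT

A 6-joint arm with a two-finger parallel gripper is mounted at the origin on the work surface. World frame = base frame: x ahead of the robot, y to its left, z up, the work surface at z = 0. Lengths are in m, angles in rad, forces in N, time in s.
With the tool pointing down it reaches from about 0.35 to 1 m from the base axis. Payload 7.1 kg.
Tool frame: the origin (TCP) lies between the finger pads; the fingertips stand 22 mm ahead of it and the grasp point (between the pads) lies 3 mm ahead of it; x points along the fingers, y is the direction in which the jaws open and shut, and the axes are right-handed (so a half turn about x gives the same grasp; the last joint's range is limited). The gripper opens to 85 mm and grips with 20 to 120 N. Pads are 22 mm wide; open, the fingers measure 114 mm over their backs; the gripper's body (76 mm by 85 mm) begins 54 mm behind the grasp point. The pads swing forward as they close: fully open they stand 13 mm farther back than shut.
Start: joints at [-1.129, 0.423, 1.63, -0, 1.089, -0.019], TCP at [0.278, -0.56, 0.253] pointing down, gripper open.
Joint ranges: [-3, 3], [-0.9, 2.11], [0.09, 2.58], [-1.31, 4.45], [0.11, 2.69], [-2.54, 2.54]. Speed limits (rad/s): [2.39, 2.39, 3.01, 3.14, 3.14, 3.14].

INTERFACE

Orientations are given as a rotation vector (axis times angle).
In Python, from rig import manip gives the robot as it stands. The module is installed in compiled form; this text tells all that it offers. Calls block until the motion is done:
- manip.move_to(position, orientation): joint-space move of the TCP to a pose.
- manip.servo_line(position, orientation=None, rate=0.15): straight line of the TCP; orientation=None keeps the orientation; rate is the mean speed in m/s.
- manip.set_joints(angles): joint-space move.
- manip.command_gripper(opening, f_grip=None): finger opening in m; f_grip is the grip in N (None keeps the last); returns when the fingers have stopped.
- manip.hold(seconds).
- manip.solve_ik(position, orientation): joint angles nearest the present ones, or None.
- manip.camera(name): name is "scene" or "top"; returns a dict with "image" (400x640x3 uint8, red, green, blue), "fx", "fy", "cx", "cy" (pixels), "cam_to_world" (4x4, takes a point from camera to world coordinates). Camera axes: x right, y down, z forward; pixel columns grow to the right and rows downward; lengths in m; the calibration is good to about 2 mm. A picture is of the moment at which its call begins. There is no depth.
A pose or a line that the arm cannot do raises manip.IKError and nothing moves.
- manip.sign_off(): hands the job in, once; it reports no verdict.
Readings, each from a call of its own:
- manip.get_time(): time.
- manip.get_joint_positions(): joint angles.
- manip.get_joint_vel(): joint speeds.
- manip.get_tau(): joint torques, N m.
- manip.get_position(): TCP position.
- manip.get_ee_rot(): TCP orientation.
- manip.get_contact_force(): force on the tool from outside, world axes, zero at the start.
- manip.get_torque(): the same for the moment, N m.
- manip.get_width(): finger opening in m.
Only numpy, scipy, OpenCV 4.12 (cv2) and the standard library are available. Lean on these libraries where they do the work, as an engineer would, in place of code of your own. Each camera call takes 0.05 s, during which the arm holds its last target. There are 200 camera calls.

## Working session

There is one attempt and no reset: what is moved stays moved. The work goes in short steps, each a Python script; the robot and the scene stay as the last script left them, time stands still between calls to the robot, and variables do not carry over. Pictures are saved under pics/ and viewed, about 12 in all and at most 16, crops included, and the job is handed in when it is done.

```bash
mkdir -p pics; python3 - <<'E'
from rig import manip
import cv2,numpy as np
for n in("top","scene"):
    c=manip.camera(n); cv2.imwrite(f"pics/{n}0.png",c["image"][:,:,::-1]); np.savez(n+"0.npz",**c)
    print(n,c["fx"],c["fy"],c["cx"],c["cy"],np.round(c["cam_to_world"],3).tolist())
print(manip.get_ee_rot(),manip.get_time())
E
```

```text
top 427.0798226864478 427.0798226864478 320.021256327136 202.1661432724074 [[0.003, -0.991, 0.133, 0.423], [-1.0, -0.004, -0.008, -0.0], [0.009, -0.133, -0.991, 1.093], [0.0, 0.0, 0.0, 1.0]]
scene 422.8149015386687 422.8149015386687 320.0663527191766 200.07428038359865 [[-0.103, 0.545, -0.832, 1.245], [0.994, 0.076, -0.073, 0.069], [0.023, -0.835, -0.55, 0.517], [0.0, 0.0, 0.0, 1.0]]
[ 1.96542718  0.46253482 -1.96608881] 0.1
```

View pics/top0.png

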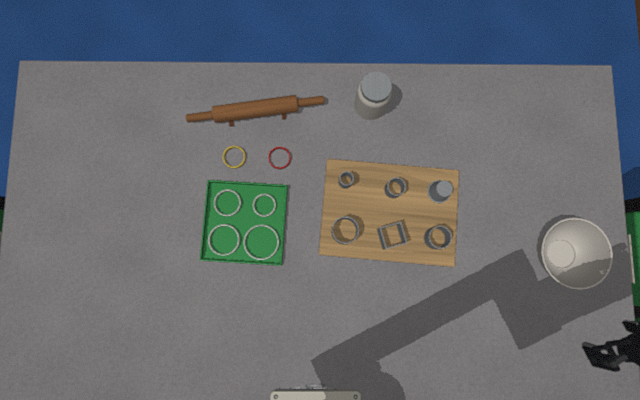

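View pics/scene0.png

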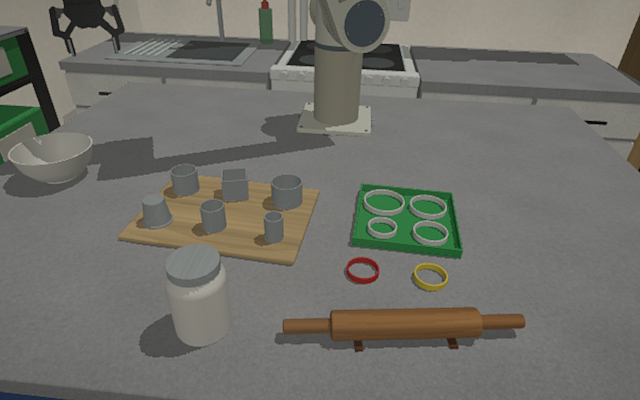

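The top view shows the tray at about (245,222) with the largest well at (262,242). The board at about (390,212) holds rings at (346,179), (396,187), (346,229) and (438,237), the square cutter at (394,235) and the mould at (441,190). I'll enlarge both.

```bash
python3 - <<'E'
import cv2
i=cv2.imread("pics/top0.png")
cv2.imwrite("pics/b.png",cv2.resize(i[155:270,315:465],None,fx=5,fy=5,interpolation=cv2.INTER_CUBIC))
cv2.imwrite("pics/t.png",cv2.resize(i[175:270,195:295],None,fx=6,fy=6,interpolation=cv2.INTER_CUBIC))
E
```

```text
(no output)
```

View pics/b.png

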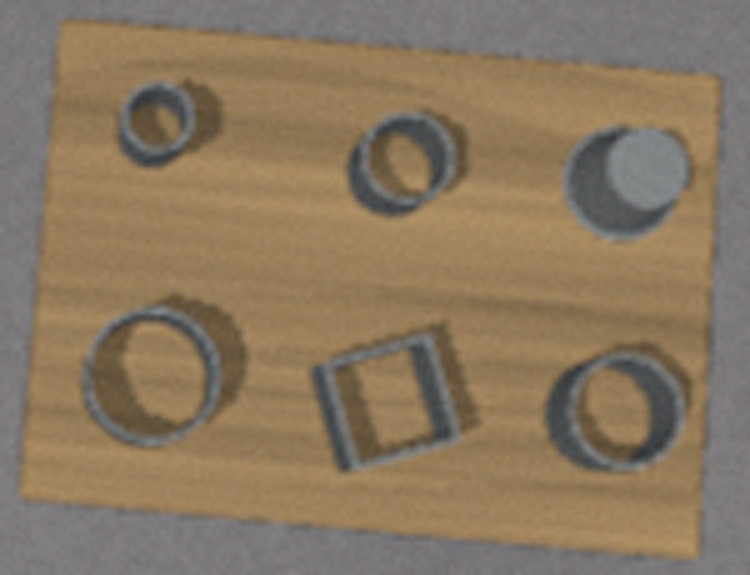

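View pics/t.png

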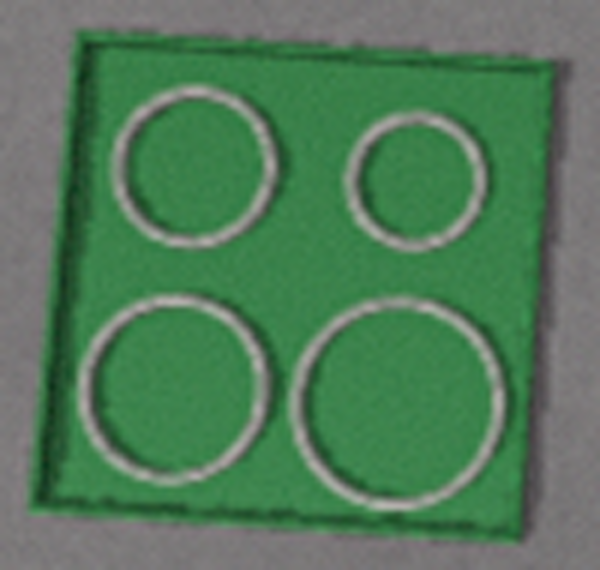

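In the board crop the ring top rims are S (158,120), M (408,161), XL (151,376) and L (626,411). The tray crop shows wells M (195,166), S (417,180), L (174,388) and XL (398,403). The diameters match those sizes.

```bash
cat > h.py <<'E'
import numpy as np, json
from scipy.spatial.transform import Rotation as R
from rig import manip
def pix(c,u,v,z):
    T=np.array(c["cam_to_world"]); d=T[:3,:3]@[(u-c["cx"])/c["fx"],(v-c["cy"])/c["fy"],1]
    o=T[:3,3]; return (o+d*(z-o[2])/d[2])[:2]
def down(a):
    c,s=np.cos(a),np.sin(a)
    return R.from_matrix(np.array([[0,c,s],[0,s,-c],[-1,0,0]])).as_rotvec()
E
python3 - <<'E'
from h import *
c={k:v for k,v in np.load("top0.npz").items()}
f=lambda u,v,s,x0,y0,z:pix(c,(u+.5)/s-.5+x0,(v+.5)/s-.5+y0,z)
cu={k:f(*p,5,315,155,.062) for k,p in dict(s=(158,120),m=(408,161),xl=(151,376),l=(626,411)).items()}
we={k:f(*p,6,195,175,.016) for k,p in dict(m=(195,166),s=(417,180),l=(174,388),xl=(398,403)).items()}
for k in cu: print(k,cu[k].round(4),we[k].round(4))
for a,b in("ms","lx","ml","sx"): 
    d=we[dict(x='xl').get(a,a)]-we[dict(x='xl').get(b,b)];print(a,b,np.linalg.norm(d),np.degrees(np.arctan2(d[1],d[0])))
json.dump(dict(cu={k:list(v) for k,v in cu.items()},we={k:list(v) for k,v in we.items()}),open("p.json","w"))
print(down(0),R.from_rotvec(manip.get_ee_rot()).as_matrix().round(3).tolist())
for deg in(-135,-45,45,135):
    for k in cu:
        print(deg,k,[None if q is None else np.round(q,2).tolist() for q in (manip.solve_ik([*cu[k],.059],down(np.radians(deg))),manip.solve_ik([*we[k],.051],down(np.radians(deg))))])
E
```

```text
s [ 0.6193 -0.0731] [0.5601 0.1326]
m [ 0.5995 -0.1956] [0.5657 0.2266]
xl [ 0.4936 -0.0691] [0.4661 0.1387]
l [ 0.4775 -0.2985] [0.472  0.2324]
m s 0.09412394033757732 86.58661139420781
l x 0.09390771965537709 86.363239662039
m l 0.0938897701719156 -3.543372273323532
s x 0.09425661420351344 -3.6747350713029348
[ 1.20919958  1.20919958 -1.20919958] [[-0.001, 0.445, -0.896], [0.001, -0.896, -0.445], [-1.0, -0.001, -0.0]]
-135 s [[-0.14, 0.68, 1.72, 0.0, 0.74, 2.22], None]
-135 m [[-0.33, 0.69, 1.71, 0.0, 0.75, 2.02], None]
-135 xl [[-0.16, 0.57, 2.01, 0.0, 0.57, 2.19], None]
-135 l [[-0.58, 0.62, 1.86, 0.0, 0.66, 1.78], None]
-45 s [[-0.14, 0.68, 1.72, -0.0, 0.74, 0.65], [0.21, 0.65, 1.83, -0.0, 0.66, 1.0]]
-45 m [[-0.33, 0.69, 1.71, -0.0, 0.75, 0.45], [0.36, 0.68, 1.76, -0.0, 0.7, 1.15]]
-45 xl [[-0.16, 0.57, 2.01, -0.0, 0.57, 0.62], [0.26, 0.57, 2.03, -0.0, 0.54, 1.05]]
-45 l [[-0.58, 0.62, 1.86, -0.0, 0.66, 0.21], [0.43, 0.6, 1.95, -0.0, 0.59, 1.22]]
45 s [[-0.14, 0.68, 1.72, -0.0, 0.74, -0.92], [0.21, 0.65, 1.83, -0.0, 0.66, -0.57]]
45 m [[-0.33, 0.69, 1.71, -0.0, 0.75, -1.12], [0.36, 0.68, 1.76, -0.0, 0.7, -0.42]]
45 xl [[-0.16, 0.57, 2.01, -0.0, 0.57, -0.95], [0.26, 0.57, 2.03, -0.0, 0.54, -0.52]]
45 l [[-0.58, 0.62, 1.86, -0.0, 0.66, -1.37], [0.43, 0.6, 1.95, -0.0, 0.59, -0.35]]
135 s [[-0.14, 0.68, 1.72, -0.0, 0.74, -2.49], [0.21, 0.65, 1.83, -0.0, 0.66, -2.14]]
135 m [None, [0.36, 0.68, 1.76, -0.0, 0.7, -1.99]]
135 xl [[-0.16, 0.57, 2.01, -0.0, 0.57, -2.52], [0.26, 0.57, 2.03, -0.0, 0.54, -2.09]]
135 l [None, [0.43, 0.6, 1.95, -0.0, 0.59, -1.92]]
```

Well spacing comes out at 94 mm, as specified. I'll start with the XL cutter, jaws along the tray diagonal.

```bash
cat >> h.py <<'E'
O=down(np.radians(-48)); P=json.load(open("p.json")); ZG=.059
def snap(n):
    import cv2
    c=manip.camera(n[0]); cv2.imwrite(f"pics/{n[1]}.png",c["image"][:,:,::-1])
def log(s): print(s,round(manip.get_time(),1),np.round(manip.get_position(),4),"F",np.round(manip.get_contact_force(),1),"w",round(manip.get_width(),4))
def pick(k):
    x,y=P["cu"][k]
    manip.move_to([x,y,.15],O); manip.servo_line([x,y,ZG],rate=.12); log("down")
    manip.command_gripper(0.0,40); log("grip")
    manip.servo_line([x,y,.16],rate=.15); log("lift")
def place(k,w):
    x,y=P["we"][k]
    manip.move_to([x,y,.16],O); manip.servo_line([x,y,.075],rate=.15); manip.servo_line([x,y,ZG-.0075],rate=.04); log("low")
    manip.command_gripper(w); manip.hold(.2); log("open")
    manip.servo_line([x,y,.16],rate=.15); manip.command_gripper(.085)
E
python3 - <<'E'
from h import *
pick("xl"); snap(("scene","s1"))
E
python3 -c "
import cv2;i=cv2.imread('pics/s1.png');cv2.imwrite('pics/s1c.png',cv2.resize(i[100:280,110:470],None,fx=2,fy=2))"
```

```text
down 3.0 [ 0.494  -0.0692  0.0594] F [0.4 0.8 1.3] w 0.0852
grip 3.3 [ 0.4942 -0.0691  0.06  ] F [-1.3 -0.5  3.6] w 0.0634
lift 4.1 [ 0.4931 -0.069   0.1595] F [ 0.1  0.3 -1.2] w 0.0638
```

View pics/s1c.png

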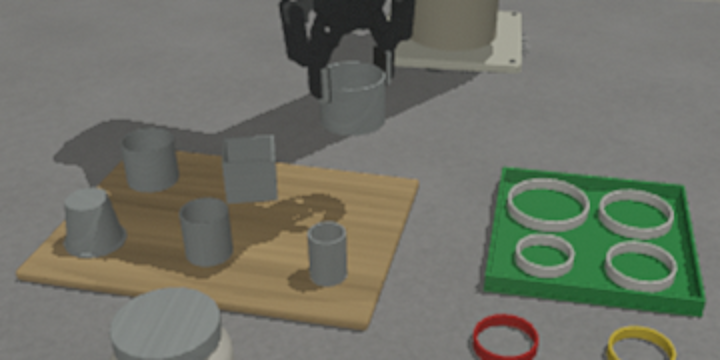

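The XL ring hangs upright between the fingers, at about (353,97) in the crop. Next I'll place it.

```bash
python3 - <<'E'
from h import *
place("xl",.080); snap(("top","t2")); snap(("scene","s2"))
E
python3 -c "
import cv2,numpy as np;i=cv2.imread('pics/s2.png');j=cv2.imread('pics/t2.png');
cv2.imwrite('pics/c2.png',np.hstack([cv2.resize(j[160:280,190:310],(400,400)),cv2.resize(i[150:270,340:460],(400,400))]))"
```

```text
low 6.5 [0.4658 0.1386 0.052 ] F [-3.2 -1.3 13.5] w 0.0637
open 7.0 [0.466  0.1387 0.0513] F [-0.9  0.1  0.4] w 0.0799
```

View pics/c2.png

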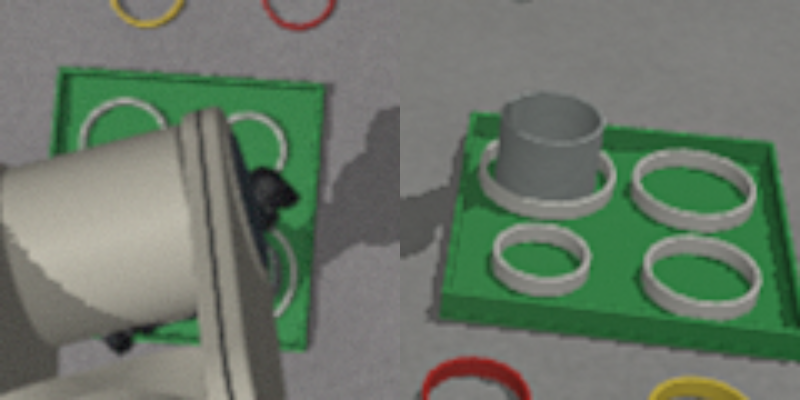

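XL stands home inside the largest well, at (550,150) in the right half. Now L, then M, taking a picture after each.

```bash
cat > go.py <<'E'
import sys
from h import *
import cv2
k,w=sys.argv[1],float(sys.argv[2])
pick(k)
assert manip.get_width()>w-.02, "missed"
snap(("scene","h"+k)); place(k,w); snap(("scene","p"+k))
E
python3 go.py l .072 && python3 -c "
import cv2,numpy as np;i=cv2.imread('pics/hl.png');j=cv2.imread('pics/pl.png');
cv2.imwrite('pics/c3.png',np.hstack([cv2.resize(i[100:250,110:260],(400,400)),cv2.resize(j[150:270,340:460],(400,400))]))"
```

```text
down 10.7 [ 0.4779 -0.2987  0.0595] F [-0.7  0.4 -0.5] w 0.0851
grip 11.1 [ 0.478  -0.2989  0.0602] F [-0.2  1.   7. ] w 0.0547
lift 11.9 [ 0.477  -0.2982  0.1594] F [-1.   0.1 -0.6] w 0.0549
low 15.4 [0.4718 0.2323 0.0522] F [-4.4 -2.5 15. ] w 0.055
open 15.9 [0.472  0.2324 0.0513] F [-0.7  0.6 -0.3] w 0.0719
```

View pics/c3.png

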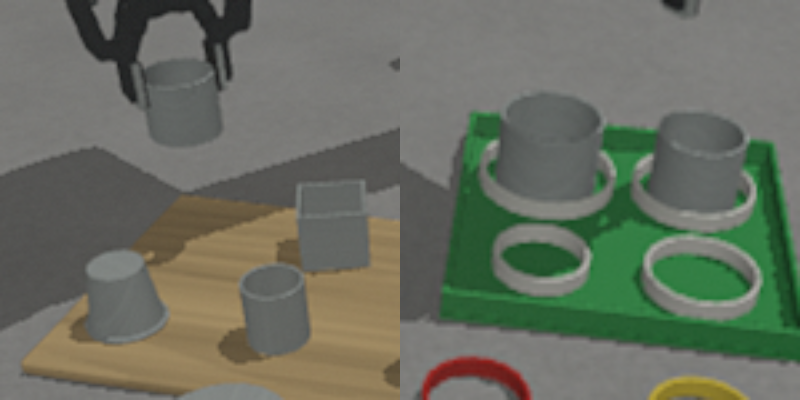

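L was held upright and now stands home in the second-largest well, at (698,165). Next is M.

```bash
python3 go.py m .062 && python3 -c "
import cv2,numpy as np;i=cv2.imread('pics/hm.png');j=cv2.imread('pics/pm.png');
cv2.imwrite('pics/c4.png',np.hstack([cv2.resize(i[110:260,130:280],(400,400)),cv2.resize(j[150:270,340:460],(400,400))]))"
```

```text
down 19.6 [ 0.6    -0.1957  0.0596] F [ 0.4  0.2 -0.4] w 0.0848
grip 20.1 [ 0.5999 -0.1958  0.0599] F [-2.1  1.   6.5] w 0.0445
lift 20.9 [ 0.5988 -0.1954  0.1592] F [ 0.6  0.6 -0.4] w 0.0439
low 24.0 [0.5654 0.2265 0.0519] F [-3.9 -1.1 10.2] w 0.0443
open 24.5 [0.5657 0.2266 0.0513] F [0.5 1.3 0.2] w 0.0622
```

View pics/c4.png

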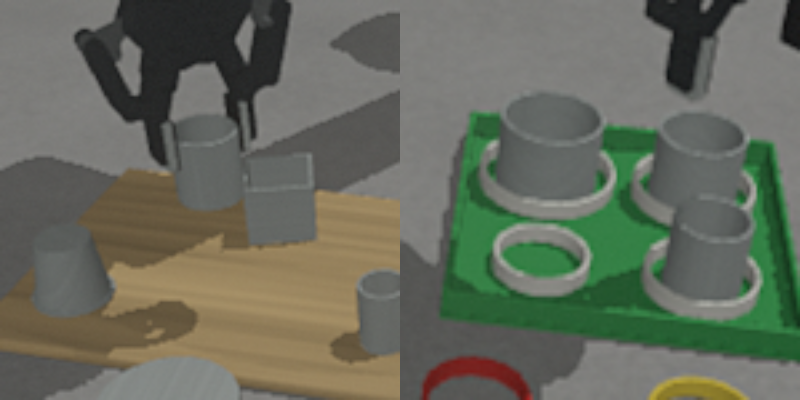

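M is home at (710,245), and the square cutter and mould haven't moved. Last is S, then I'll move the arm aside for a clear top view.

```bash
python3 go.py s .052 && python3 - <<'E'
from h import *
import cv2
manip.set_joints([-1.129,.423,1.63,0,1.089,-.019]); manip.hold(.5); log("end")
snap(("top","tf")); snap(("scene","sf"))
i=cv2.imread('pics/sf.png');j=cv2.imread('pics/tf.png')
cv2.imwrite('pics/c5.png',np.vstack([cv2.resize(j[155:275,195:465],(675,300),interpolation=cv2.INTER_CUBIC),cv2.resize(i[150:300,120:470],(675,289),interpolation=cv2.INTER_CUBIC)]))
E
```

```text
down 27.9 [ 0.6199 -0.0731  0.0596] F [-0.2  0.6  0.5] w 0.0849
grip 28.4 [ 0.6196 -0.0731  0.0596] F [-1.4  0.3  6.6] w 0.0335
lift 29.2 [ 0.6187 -0.073   0.1592] F [-0.2  0.2 -0.9] w 0.0339
low 31.6 [0.5598 0.1326 0.0517] F [-2.7 -0.2  6.4] w 0.0339
open 32.1 [0.5601 0.1326 0.0514] F [0.  0.5 0.9] w 0.0522
end 36.6 [ 0.2779 -0.5596  0.2533] F [ 0.1 -0.5  0.6] w 0.085
```

View pics/c5.png

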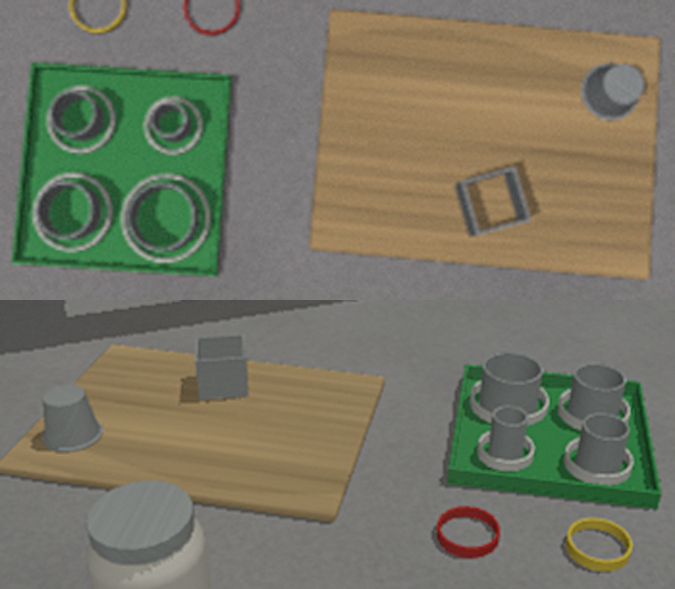

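All four cutters stand in wells of their own size, and the square cutter at (495,200) and mould at (612,90) are undisturbed. I'm handing it in.

```bash
python3 -c "
from rig import manip
manip.sign_off(); print(manip.get_time())"
```

```text
the job is handed in; nothing more can be done
the job is handed in; nothing more can be done
```

All four round cutters are in the green tray, each upright in the well of its own size. I placed them largest to smallest, in about 37 s, and then handed the job in.

- **Seating:** the final top and side views show every cutter standing upright inside its well ring. As each was lowered, the wrist felt 6–15 N of upward force at floor height, which means it reached the floor. I did not measure the final positions any more closely than that.
- **Left alone:** the square cutter and the pudding mould are where they started, judging by eye from the pictures.
- **Robot:** the gripper is empty, the arm is back at its start pose, and the largest wrist force I read was about 16 N.
- **Failed checks:** none failed or disagreed.

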